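# Find the stamped carton and push it to the dispatch line

### The job

First tip each of the two cardboard cartons over backwards, away from you, so that both lie on their backs with the undersides facing you. Then push the one with the red stamp on its underside away from you until both of its far corners lie on the blue tape strip, and leave the other lying short of the strip. Only push with the fingers: do not lift or carry the cartons, and leave the jars and the eraser alone.

Things in the scene. Friction and masses are not known exactly. Their poses are not given: they have to be found in the camera images.
- stamped_carton: brown cardboard carton, closed and rigid, 56 deep (its x) x 80 wide (its y) x 105 mm tall (its z), 0.15 to 0.31 kg. Origin: centre of its underside; z points to its taped top; -x is the front, with a white label, facing the robot and 0.1 to 0.4 rad to its left at the start. A red ring-and-dot stamp, 46 mm across, is on its underside, hidden while it stands; else both cartons look alike
- plain_carton: brown cardboard carton, closed and rigid, 56 deep (its x) x 80 wide (its y) x 105 mm tall (its z), 0.15 to 0.31 kg. Origin: centre of its underside; z points to its taped top; -x is the front, with a white label, facing the robot and 0.1 to 0.4 rad to its left at the start. Its underside is bare; else both cartons look alike
- stamped_carton_far_left (a point): left corner (+y) of the carton's top, on the back edge: at (28, +40, 105) mm in the carton's frame; when the carton lies on its back this is a far lower corner, on the table
- stamped_carton_far_right (a point): right corner (-y) of the carton's top, on the back edge: at (28, -40, 105) mm in the carton's frame; when the carton lies on its back this is a far lower corner, on the table
- stamped_carton_heel (a point): middle of the back lower edge, at (28, 0, 0) mm in the carton's frame. Pushed backwards 70 to 95 mm up its front, the carton tips about this edge, hardly sliding, and falls past 28 degrees; it then lies 56 mm high and 105 mm long on its back, label up, its x axis straight down, its z axis level, away from the robot, this edge at its near end on the table
- plain_carton_far_left (a point): left corner (+y) of the carton's top, on the back edge: at (28, +40, 105) mm in the carton's frame; when the carton lies on its back this is a far lower corner, on the table
- plain_carton_far_right (a point): right corner (-y) of the carton's top, on the back edge: at (28, -40, 105) mm in the carton's frame; when the carton lies on its back this is a far lower corner, on the table
- plain_carton_heel (a point): middle of the back lower edge, at (28, 0, 0) mm in the carton's frame. Pushed backwards 70 to 95 mm up its front, the carton tips about this edge, hardly sliding, and falls past 28 degrees; it then lies 56 mm high and 105 mm long on its back, label up, its x axis straight down, its z axis level, away from the robot, this edge at its near end on the table
- dispatch_strip: the dispatch line: flat strip of blue tape stuck on the table beyond the cartons, 50 mm wide (its x, away from the robot) x 660 mm long (its y, across), thin, no obstacle. Origin: its centre
- blue_jar: glass pigment jar standing upright, 48 mm wide, 56 mm tall, white lid, blue powder; origin: centre of its underside. A bystander, left of the cartons
- red_jar: glass pigment jar standing upright, 46 mm wide, 61 mm tall, black lid, red powder; origin: centre of its underside. A bystander, right of the cartons
- eraser: eraser in a blue and white sleeve lying lengthwise between the cartons, 24 (its x) x 58 (its y) x 13 mm; origin: centre of its underside. A bystander
There are look-alikes about, which are no part of the job. What is shaped like the stamped_carton but black is not meant. What is shaped like the plain_carton but grey is not meant.

How it is judged:
By the outcome, as a careful person would: the job done as asked, in the order asked, and still so for the second after the job is handed in, with the robot touching nothing.
It also fails if it takes over 54 s, if anything falls off the work surface, if the arm or the gripper's body presses on something with over 40 N, if the wrist force passes 120 N, or if a joint passes its speed limit or range.

### The arm

A 7-joint arm with a two-finger parallel gripper is mounted at the origin on a cart in front of the work surface, level with it; the furniture and walls round the work are solid. World frame = base frame: x ahead of the robot, y to its left, z up, the work surface at z = 0. Lengths are in mm, angles in rad, forces in N, time in s.
With the tool pointing down it reaches from about 425 to 825 mm from the base axis. Payload 3.6 kg.
Tool frame: the origin (TCP) lies midway between the tips of the shut fingers; the grasp point (between the pads) lies 19 mm behind it (env.hold_point_z is the distance from the TCP to the grasp point, in mm); z points along the fingers, y is the line along which they close (so a half turn about z gives the same grasp; the last joint's range is limited). The gripper opens to 85 mm and grips with 20 to 120 N. Pads are 22 mm wide; open, the fingers measure 114 mm over their backs; the gripper's body (76 mm by 85 mm) begins 54 mm behind the grasp point. The pads swing forward as they close: fully open they stand 13 mm farther back than shut.
Start: joints at [-1.194, 0.615, -0.013, 1.423, 0.008, 1.103, -0.04], TCP at [254.762, 597.962, 231.297] pointing down, gripper open.
Joint ranges: [-3.12, 3.12], [-0.3, 2.06], [-1.34, 1.32], [0.26, 2.42], [-1.36, 4.5], [0.01, 1.98], [-2.84, 2.84]. Speed limits (rad/s): [2.79, 2.79, 3.14, 3.14, 3.14, 3.14, 3.14].

### API

Orientations are given as a unit quaternion [x, y, z, w].
In Python, from cell import env, get_image, get_calibration, order gives the robot as it stands.
- The arm moves only by the tool apply_moves, never from a script. Its argument "motion" is text: rows parted by semicolons, each of 7 numbers parted by spaces: the opening, from 0 (shut) to 1 (fully open), then the shift along the world's x, y, z in mm, then the turn, a rotation vector about the world's x, y, z in rad. A call has 1 to 8 rows; each row shifts and turns the commanded pose from where the row before left it; what a row does not reach is not made up. A row lasts 1/8 s, in which the tool goes at most 62.5 mm and 10.7 degrees, less where a joint would pass 70% of its speed; a pose out of reach is approached as far as the arm can. A call with a gripper value outside its range is refused whole. The fingers move at their own pace and stop on an object; "newtons" is the grip in N (left out, the last holds). Time passes only in rows, so rows that do not move let the fingers close. It gives the time, the measured TCP pose, the force, the opening and the grip force at its end, in the units of the state.
- env.get_obs(): the state, without advancing time (a new reading comes with each control period).
- get_image(name): name is "scene" or "side" or "wrist"; returns the picture (400x640x3 uint8, red, green, blue); there is no depth.
- get_calibration(name): a dict with "K" (3x3 intrinsics, pixels), "rvec" (rotation vector, rad) and "tvec" (3), from world to camera coordinates, as OpenCV has them; the wrist camera has in their place "hand_eye" (4x4, takes a point from camera to tool coordinates, whose origin is the TCP and whose axes are the flange's). Camera axes: x right, y down, z forward; pixel columns grow to the right and rows downward; lengths in mm; the calibration is good to about 2 mm. A picture is of the moment at which its call begins: read the wrist's pose just before it. get_calibration takes no time and is no camera call.
- order.finish_job(): hands the job in; it is judged then, once.
The state is a dict: "clock": time; "joints": joint angles; "qvel": joint speeds; "joint_torque": joint torques, N m; "eef_pos": TCP position; "eef_rot": TCP orientation; "wrist_force": force on the tool from outside, world axes, zero at the start; "ft_torque": the same for the moment, N m; "opening": opening from 0.0 (shut) to 1.0 (fully open); "grasp_force": force on a finger pad.
Only numpy, scipy, OpenCV 4.12 (cv2) and the standard library are available. Lean on these libraries where they do the work, as an engineer would, in place of code of your own. Each camera call takes 0.05 s, during which the arm holds its last target. There are 200 camera calls.

## Working session

There is one attempt and no reset: what is moved stays moved. The work goes in short steps, Python scripts to look and compute and a tool call to move; the robot and the scene stay as the last step left them, time stands still between calls to the robot, and variables do not carry over. Pictures are saved under pics/ and viewed, at most 10 in all, crops included, and the job is handed in when it is done.

Besides the shell and the picture viewer there is one more tool, called after "Emit:" as a command line: name --argument value ..., lists and objects as JSON in quotes. apply_moves: Moves the arm, as the interface text tells. Its arguments: {"type":"object","properties":{"motion":{"type":"string"},"newtons":{"type":"number"}},"required":["motion"]}

```bash
mkdir -p pics; python3 - <<'E'
from cell import env,get_image,get_calibration
import cv2
for n in("scene","side"):
    cv2.imwrite(f"pics/{n}0.png",get_image(n)[:,:,::-1]);c=get_calibration(n);print(n,c)
o=env.get_obs();print(o["clock"],o["eef_pos"],o["eef_rot"],o["opening"])
E
```

```text
scene {'K': array([[383.88706916,   0.        , 314.96622981],
       [  0.        , 383.88706916, 201.54429295],
       [  0.        ,   0.        ,   1.        ]]), 'rvec': array([ 2.1576046 , -0.93887811,  0.42176439]), 'tvec': array([-381.0523706 ,  369.12096985,  791.62794996])}
side {'K': array([[463.00462324,   0.        , 321.87608189],
       [  0.        , 463.00462324, 197.00974009],
       [  0.        ,   0.        ,   1.        ]]), 'rvec': array([ 2.04920438, -0.49493606,  0.25793666]), 'tvec': array([-525.48341712,  222.05138846, 1018.49209358])}
0.1 [254.53139875 597.33692421 230.24244705] [ 2.00031355e-01  9.79788794e-01 -1.15235316e-03 -2.18592567e-04] 0.9998845050035143
```

View pics/scene0.png

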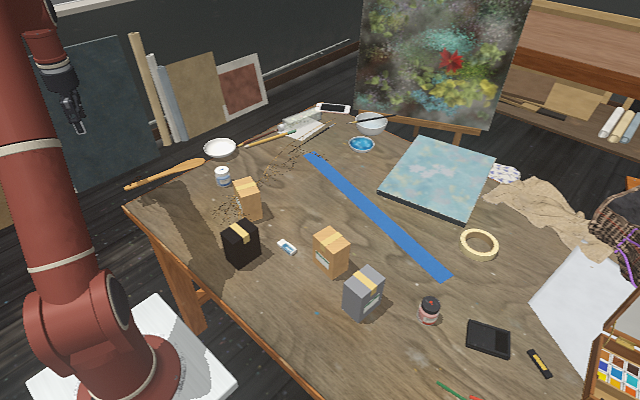

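View pics/side0.png

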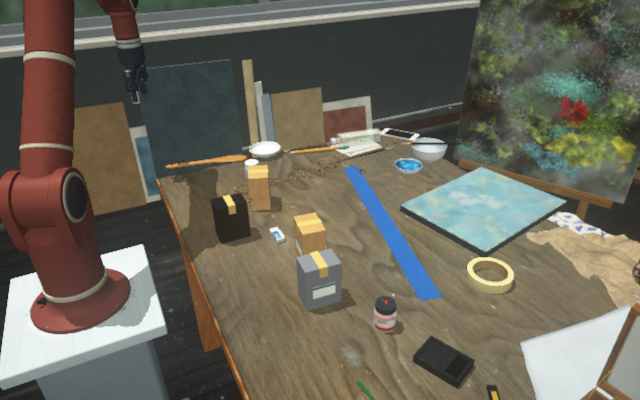

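The scene view shows brown cartons at about (247,198) and (331,252). The look-alikes are black at (240,243) and grey at (363,292). The two brown ones fit the description, so I'll confirm them in an enlarged crop.

```bash
python3 - <<'E'
import cv2,numpy as np
a=cv2.imread("pics/scene0.png");b=cv2.imread("pics/side0.png")
c=cv2.resize(a[160:330,200:400],None,fx=4,fy=3.5,interpolation=cv2.INTER_CUBIC)
c=cv2.resize(a[165:315,205:405],(800,600),interpolation=cv2.INTER_CUBIC);cv2.imwrite("pics/sc_crop.png",c)
d=cv2.resize(b[155:305,200:400],(800,600),interpolation=cv2.INTER_CUBIC);cv2.imwrite("pics/si_crop.png",d)
E
```

```text
(no output)
```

View pics/sc_crop.png

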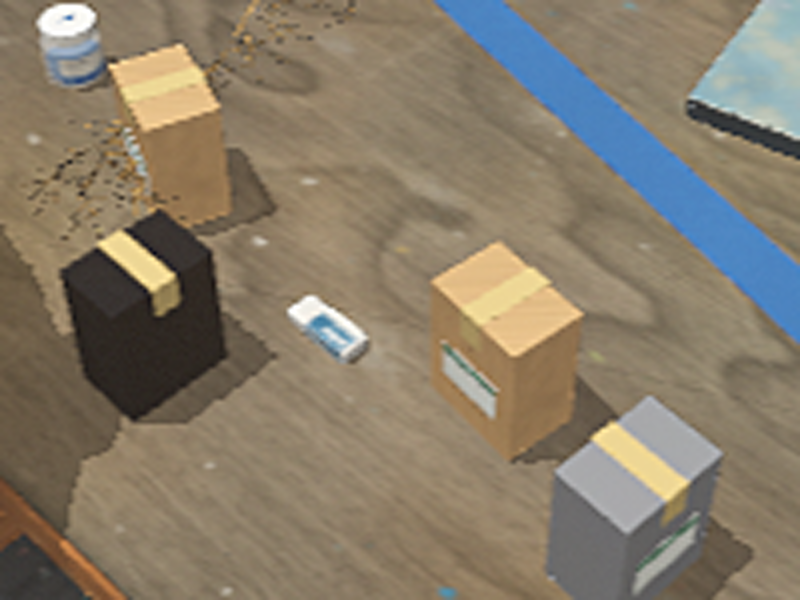

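View pics/si_crop.png

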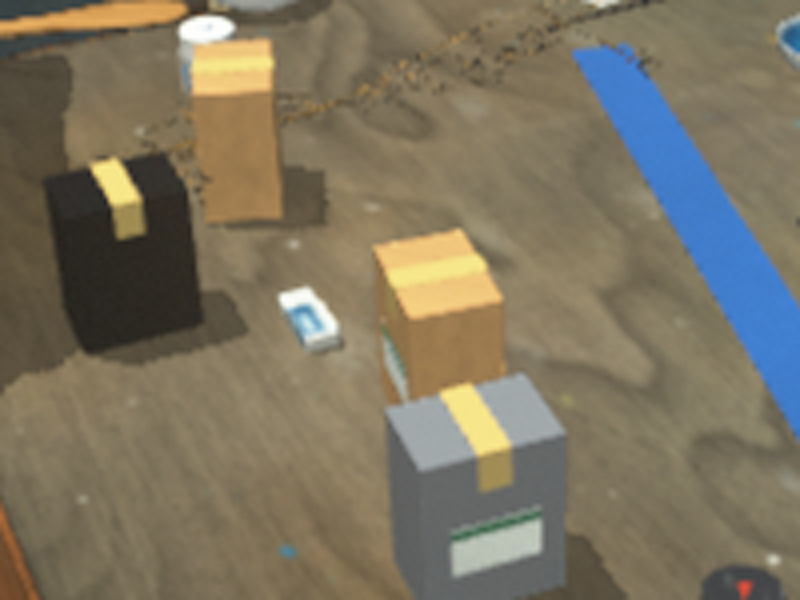

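Both crops confirm the two brown cartons with white labels. In the scene crop the left top face is at (165,90) and the right one at (505,300). The black and grey boxes are clearly different. Next I'll fit the poses.

```bash
cat >h.py <<'E'
import numpy as np,cv2
from scipy.optimize import least_squares
from cell import env,get_image,get_calibration
cal={n:get_calibration(n) for n in("scene","side")}
def proj(n,P):
    c=cal[n];return cv2.projectPoints(np.float64(P).reshape(-1,1,3),c["rvec"],c["tvec"],c["K"],None)[0][:,0]
def ray(n,uv,z=0):
    c=cal[n];R=cv2.Rodrigues(c["rvec"])[0];d=R.T@np.linalg.inv(c["K"])@[*uv,1];o=-R.T@c["tvec"]
    return o+d*(z-o[2])/d[2]
def fit(obs,x0): # obs: list (view,uv,local xyz); upright box pose x,y,yaw
    def f(p):
        c,s=np.cos(p[2]),np.sin(p[2]);r=[]
        for n,uv,l in obs: r+=list(proj(n,[p[0]+c*l[0]-s*l[1],p[1]+s*l[0]+c*l[1],l[2]])[0]-uv)
        return r
    s=least_squares(f,x0);return s.x,np.abs(s.fun).max()
E
python3 - <<'E'
from h import *
S=lambda u,v:("scene",np.array([205+u/4,165+v/4]));D=lambda u,v:("side",np.array([200+u/4,155+v/4]))
for nm,ps in dict(L=[S(110,65),S(180,45),S(220,103),S(148,130),D(193,52),D(271,38),D(275,92),D(193,96)],R=[S(432,283),S(500,242),S(582,316),S(513,356),D(375,246),D(461,230),D(503,303),D(411,319)],
 Bk=[S(62,271),S(158,210),S(211,251),S(113,316)],Gr=[S(556,471),S(650,397),S(721,455),S(627,533)]).items():
    W=[ray(n,uv,105)[:2] for n,uv in ps];print(nm,np.round(W,0).tolist(),np.round(np.mean(W,0)))
    if len(W)==8:
        # order: front-left, back-left, back-right, front-right
        loc=[(-28,40,105),(28,40,105),(28,-40,105),(-28,-40,105)]*2
        print(fit([(n,uv,l) for (n,uv),l in zip(ps,loc)],[*np.mean(W,0),0.2]))
for uv in [(304,153),(322,152),(440,283),(455,273)]:print("strip",np.round(ray("scene",uv)))
for uv in [(344,168),(358,167),(420,299),(440,297)]:print("strip side",np.round(ray("side",uv)))
print("eraser",[np.round(ray("scene",(205+u/4,165+v/4))) for u,v in[(290,310),(312,297),(369,345),(348,362)]])
print("jars",ray("scene",(222,185)),ray("scene",(428,321)))
E
```

```text
L [[478.0, 247.0], [527.0, 228.0], [504.0, 158.0], [452.0, 172.0], [469.0, 230.0], [527.0, 224.0], [499.0, 144.0], [448.0, 165.0]] [488. 196.]
(array([ 4.88321963e+02,  1.98198863e+02, -3.23470932e-01]), np.float64(2.4750278779976327))
R [[482.0, -66.0], [537.0, -73.0], [524.0, -150.0], [472.0, -140.0], [481.0, -68.0], [534.0, -76.0], [521.0, -157.0], [469.0, -147.0]] [ 503. -110.]
(array([ 5.02861321e+02, -1.08704475e+02, -1.56029303e-01]), np.float64(1.5951637360735447))
Bk [[332.0, 109.0], [407.0, 107.0], [406.0, 55.0], [330.0, 57.0]] [369.  82.]
Gr [[426.0, -211.0], [503.0, -218.0], [498.0, -271.0], [422.0, -264.0]] [ 462. -241.]
strip [824. 297.   0.]
strip [874. 254.   0.]
strip [ 655. -346.    0.]
strip [ 709. -359.    0.]
strip side [810. 282.   0.]
strip side [855. 266.   0.]
strip side [ 651. -346.    0.]
strip side [ 692. -361.    0.]
eraser [array([466.,  54.,   0.]), array([485.,  52.,   0.]), array([481.,  -8.,   0.]), array([461.,  -8.,  -0.])]
jars [511.94804158 367.70969514   0.        ] [ 539.68488889 -379.562649      0.        ]
```

Emit:
apply_moves --motion "0.4 19.5 -46.5 -8 0 0 0.01;0.4 19.5 -46.5 -8 0 0 0.01;0.4 19.5 -46.5 -8 0 0 0.01;0.4 19.5 -46.5 -8 0 0 0.01;0.4 19.5 -46.5 -8 0 0 0.01;0.4 19.5 -46.5 -8 0 0 0.01;0.4 19.5 -46.5 -8 0 0 0.01;0.4 19.5 -46.5 -8 0 0 0.01"

```text
clock: 1.1
eef_pos: [411.1, 224.3, 166.9]
eef_rot: [0.16, 0.987, -0.0, -0.0]
wrist_force: [0.2, -0.0, -0.2]
opening: 0.4
grasp_force: 0.0
```

Emit:
apply_moves --motion "0.4 0 0 -20 0 0 0;0.4 0 0 -30 0 0 0;0.4 0 0 -30 0 0 0;0.4 0 0 0 0 0 0"

```text
clock: 1.6
eef_pos: [409.2, 225.0, 85.6]
eef_rot: [0.161, 0.987, -0.002, -0.002]
wrist_force: [-0.4, -0.2, 0.7]
opening: 0.398
grasp_force: 0.0
```

Emit:
apply_moves --motion "0.4 11.4 -3.8 0 0 0 0;0.4 11.4 -3.8 0 0 0 0;0.4 11.4 -3.8 0 0 0 0;0.4 9.5 -3.2 0 0 0 0;0.4 9.5 -3.2 0 0 0 0;0.4 9.5 -3.2 0 0 0 0;0.4 9.5 -3.2 0 0 0 0;0.4 9.5 -3.2 0 0 0 0"

```text
clock: 2.6
eef_pos: [493.3, 198.3, 87.2]
eef_rot: [0.161, 0.987, -0.0, 0.0]
wrist_force: [-0.4, -0.5, 0.1]
opening: 0.4
grasp_force: 0.0
```

Emit:
apply_moves --motion "0.4 9.5 -3.2 0 0 0 0;0.4 9.5 -3.2 0 0 0 0;0.4 0 0 0 0 0 0;0.4 0 0 0 0 0 0"

```text
clock: 3.1
eef_pos: [511.0, 192.3, 87.2]
eef_rot: [0.161, 0.987, -0.0, -0.0]
wrist_force: [-1.0, -0.8, -0.4]
opening: 0.401
grasp_force: 0.0
```

```bash
python3 - <<'E'
from h import *
a=get_image("scene")[:,:,::-1]
cv2.imwrite("pics/s1.png",cv2.resize(a[120:320,160:426],(800,600),interpolation=cv2.INTER_CUBIC))
E
```

```text
(no output)
```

View pics/s1.png

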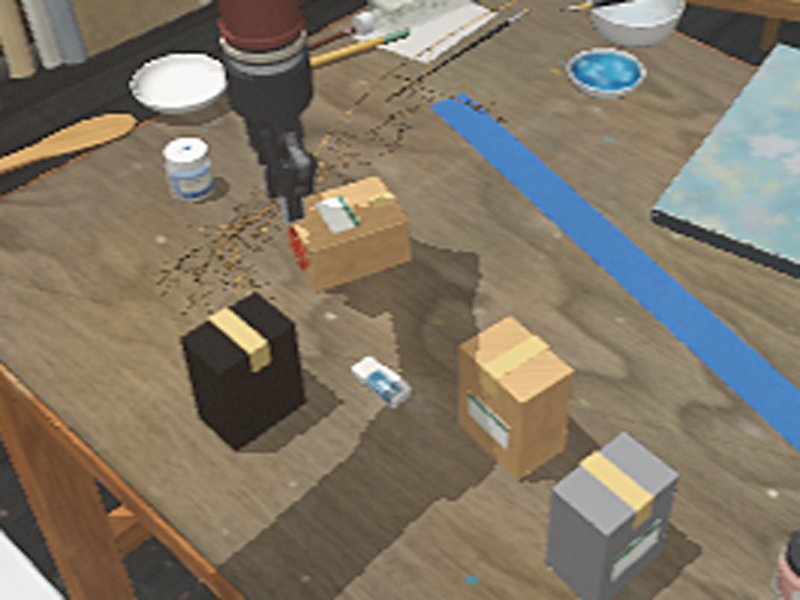

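The left carton lies on its back with the red stamp showing at about (300,245), so the left one is the stamped carton. The order asked is to tip both first, so the right carton comes next.

Emit:
apply_moves --motion "0.4 0 0 40 0 0 0.02;0.4 -12 -41 10 0 0 0.02;0.4 -12 -41 0 0 0 0.02;0.4 -12 -41 0 0 0 0.02;0.4 -12 -41 0 0 0 0.02;0.4 -12 -41 0 0 0 0.02;0.4 -12 -41 0 0 0 0.02;0.4 -13 -42 0 0 0 0.02"

```text
clock: 4.15
eef_pos: [425.9, -96.6, 137.5]
eef_rot: [0.08, 0.997, 0.0, 0.0]
wrist_force: [1.0, -0.3, -0.7]
opening: 0.4
grasp_force: 0.0
```

Emit:
apply_moves --motion "0.4 0 0 -25 0 0 0;0.4 0 0 -27 0 0 0;0.4 0 0 0 0 0 0"

```text
clock: 4.53
eef_pos: [425.0, -95.3, 84.2]
eef_rot: [0.081, 0.997, 0.0, -0.002]
wrist_force: [-0.2, 0.0, 0.2]
opening: 0.402
grasp_force: 0.0
```

Push direction is (0.988,-0.156).

Emit:
apply_moves --motion "0.4 12 -1.9 0 0 0 0;0.4 12 -1.9 0 0 0 0;0.4 12 -1.9 0 0 0 0;0.4 10 -1.6 0 0 0 0;0.4 10 -1.6 0 0 0 0;0.4 10 -1.6 0 0 0 0;0.4 10 -1.6 0 0 0 0;0.4 10 -1.6 0 0 0 0"

```text
clock: 5.52
eef_pos: [513.3, -109.7, 85.3]
eef_rot: [0.081, 0.997, -0.0, 0.0]
wrist_force: [-0.3, -0.3, -1.2]
opening: 0.396
grasp_force: 0.0
```

Emit:
apply_moves --motion "0.4 9 -1.5 0 0 0 0;0.4 8 -1.3 0 0 0 0;0.4 0 0 0 0 0 0;0.4 0 0 0 0 0 0"

```text
clock: 6.02
eef_pos: [529.0, -112.3, 85.2]
eef_rot: [0.081, 0.997, -0.0, -0.0]
wrist_force: [-0.2, -0.3, -0.0]
opening: 0.397
grasp_force: 0.0
```

Emit:
apply_moves --motion "0.4 0 0 30 0 0 -0.02;0.4 -6 40 20 0 0 -0.02;0.4 -6 40 0 0 0 -0.02;0.4 -6 40 0 0 0 -0.02;0.4 -6 40 0 0 0 -0.02;0.4 -6 40 0 0 0 -0.02;0.4 -6 40 0 0 0 -0.02;0.4 -6 40 0 0 0 -0.02"

```text
clock: 7.02
eef_pos: [486.7, 168.7, 135.4]
eef_rot: [0.161, 0.987, -0.0, -0.0]
wrist_force: [0.2, -0.2, -0.2]
opening: 0.397
grasp_force: 0.0
```

```bash
python3 - <<'E'
from h import *
a=get_image("scene")[:,:,::-1];b=get_image("side")[:,:,::-1]
cv2.imwrite("pics/s2f.png",a);cv2.imwrite("pics/d2f.png",b)
m=np.vstack([cv2.resize(a[165:275,220:420],(545,300),interpolation=cv2.INTER_CUBIC),cv2.resize(b[155:265,220:420],(545,300),interpolation=cv2.INTER_CUBIC)])
cv2.imwrite("pics/s2.png",m)
E
```

```text
(no output)
```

View pics/s2.png

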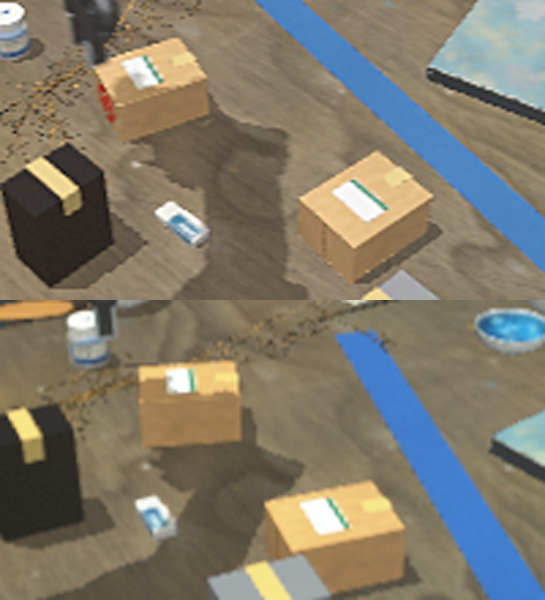

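```bash
python3 - <<'E'
from h import *
k=2.725
S=lambda u,v,*l:("scene",np.array([220+u/k,165+v/k]),l);D=lambda u,v,*l:("side",np.array([220+u/k,155+v/k]),l)
p,e=fit([S(208,83,105,-40,56),S(180,40,105,40,56),S(113,102,0,-40,56),S(93,68,0,40,56),S(124,139,0,-40,0),S(209,115,105,-40,0),
D(141,94,0,-40,56),D(240,90,105,-40,56),D(143,145,0,-40,0),D(240,140,105,-40,0),D(235,62,105,40,56),D(140,67,0,40,56)],[515,190,-.3])
print(p,e);c,s=np.cos(p[2]),np.sin(p[2])
for y in(40,-40):print("far",p[0]+105*c-s*y,p[1]+105*s+c*y)
# strip by colour, both views -> plane z=0
for n,f in(("scene","pics/s2f.png"),("side","pics/d2f.png")):
    h=cv2.cvtColor(cv2.imread(f),cv2.COLOR_BGR2HSV);m=cv2.inRange(h,(104,150,90),(115,255,255))
    N,l,st,_=cv2.connectedComponentsWithStats(m);i=1+st[1:,4].argmax()
    v,u=np.where(l==i);W=np.array([ray(n,q)[:2] for q in zip(u,v)],np.float32);r=cv2.minAreaRect(W);print(n,r)
E
```

```text
[ 5.20372496e+02  1.91288052e+02 -3.87866271e-01] 2.373115837462592
far 632.7014659913431 188.60430432202674
far 602.4443423010028 114.54685050414662
scene ((756.2548217773438, -33.6826171875), (657.37109375, 47.00312423706055), 76.02584838867188)
side ((751.8482666015625, -38.084747314453125), (651.072998046875, 47.85023498535156), 76.05610656738281)
```

Emit:
apply_moves --motion "0.4 -10 36 0 0 0 0;0.4 0 0 -35 0 0 0;0.4 0 0 -40 0 0 0;0.4 0 0 -25 0 0 0;0.4 0 0 -10 0 0 0;0.4 0 0 0 0 0 0"

```text
clock: 7.88
eef_pos: [477.4, 203.1, 25.2]
eef_rot: [0.161, 0.987, -0.0, -0.0]
wrist_force: [-0.3, -0.1, -0.1]
opening: 0.396
grasp_force: 0.0
```

Emit:
apply_moves --motion "0.4 9.5 -3 0 0 0 0;0.4 9.5 -3 0 0 0 0;0.4 5 -1.6 0 0 0 0;0.4 5 -1.6 0 0 0 0;0.4 5 -1.6 0 0 0 0;0.4 5 -1.6 0 0 0 0;0.4 5 -1.6 0 0 0 0;0.4 5 -1.6 0 0 0 0"

```text
clock: 8.88
eef_pos: [526.8, 188.0, 25.2]
eef_rot: [0.161, 0.987, -0.0, -0.0]
wrist_force: [-1.4, 0.6, -1.4]
opening: 0.396
grasp_force: 0.4
```

Emit:
apply_moves --motion "0.4 9.5 -3 0 0 0 0;0.4 9.5 -3 0 0 0 0;0.4 9.5 -3 0 0 0 0;0.4 9.5 -3 0 0 0 0;0.4 9.5 -3 0 0 0 0;0.4 9.5 -3 0 0 0 0;0.4 9.5 -3 0 0 0 0;0.4 9.5 -3 0 0 0 0"

```text
clock: 9.88
eef_pos: [603.0, 163.9, 25.3]
eef_rot: [0.161, 0.987, -0.0, -0.0]
wrist_force: [-0.5, 1.1, -0.2]
opening: 0.396
grasp_force: 0.6
```

Emit:
apply_moves --motion "0.4 9.5 -3 0 0 0 0;0.4 9.5 -3 0 0 0 0;0.4 9.5 -3 0 0 0 0;0.4 9.5 -3 0 0 0 0;0.4 5 -1.6 0 0 0 0;0.4 0 0 0 0 0 0"

```text
clock: 10.62
eef_pos: [646.3, 150.0, 25.3]
eef_rot: [0.161, 0.987, -0.0, 0.001]
wrist_force: [-0.3, 0.8, -1.0]
opening: 0.399
grasp_force: 0.0
```

```bash
python3 - <<'E'
from h import *
a=get_image("scene")[:,:,::-1];b=get_image("side")[:,:,::-1]
m=np.vstack([cv2.resize(a[130:240,260:460],(545,300),interpolation=cv2.INTER_CUBIC),cv2.resize(b[145:255,240:440],(545,300),interpolation=cv2.INTER_CUBIC)])
cv2.imwrite("pics/s3.png",m)
E
```

```text
(no output)
```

View pics/s3.png

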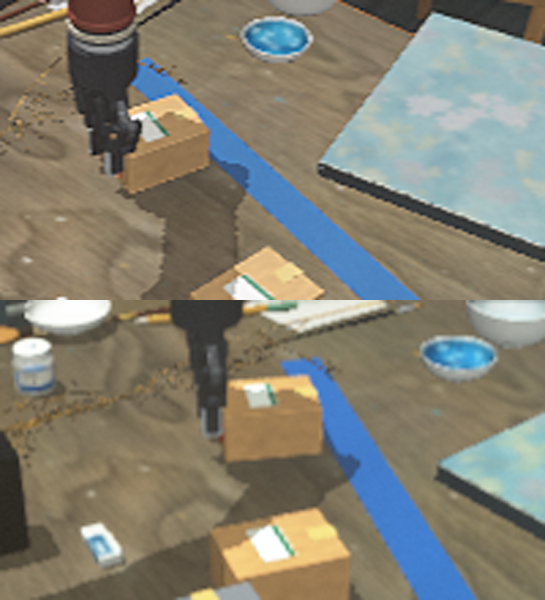

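The stamped carton's far-right lower corner is at about (209,163) in the upper crop, just short of the strip. I'll fit its pose again and work out what is left.

```bash
cat > g.py <<'E'
from h import *
def rep(o,x0):
    p,e=fit(o,x0);print(p,e);c,s=np.cos(p[2]),np.sin(p[2]);n=np.array([.970,-.242])
    for y in(40,-40):
        q=np.array([p[0]+105*c-s*y,p[1]+105*s+c*y]);print("far",q,"to centre line",(np.array([755,-36])-q)@n)
E
python3 - <<'E'
from g import *
k=2.725
S=lambda u,v,*l:("scene",np.array([260+u/k,130+v/k]),l);D=lambda u,v,*l:("side",np.array([240+u/k,145+v/k]),l)
rep([S(209,163,105,-40,0),S(209,128,105,-40,56),S(179,95,105,40,56),S(126,192,0,-40,0),D(322,95,105,-40,56),D(322,154,105,-40,0),D(225,99,0,-40,56),D(226,160,0,-40,0),D(311,74,105,40,56)],[650,150,-.3])
E
```

```text
[ 6.63479998e+02  1.54974570e+02 -3.82019752e-01] 3.8488855119158814
far [775.82273901 152.94759805] to centre line 25.527261893815247
far [745.99910832  78.71451208] to centre line 36.49177685590199
```

Emit:
apply_moves --motion "0.4 7.6 -2.4 0 0 0 0;0.4 7.6 -2.4 0 0 0 0;0.4 7.6 -2.4 0 0 0 0;0.4 4 -1.3 0 0 0 0;0.4 4 -1.3 0 0 0 0;0.4 0 0 0 0 0 0"

```text
clock: 11.48
eef_pos: [677.0, 140.3, 25.3]
eef_rot: [0.161, 0.987, -0.0, 0.001]
wrist_force: [-0.8, 0.4, -0.9]
opening: 0.4
grasp_force: 0.0
```

Emit:
apply_moves --motion "0.4 -15 5 0 0 0 0;0.4 -30 10 0 0 0 0;0.4 -20 6 30 0 0 0;0.4 0 0 50 0 0 0;0.4 -30 40 30 0 0 0;0.4 -30 40 30 0 0 0;0.4 -30 40 0 0 0 0;0.4 0 0 0 0 0 0"

```text
clock: 12.48
eef_pos: [517.8, 287.8, 166.3]
eef_rot: [0.156, 0.988, 0.002, -0.001]
wrist_force: [-0.3, -0.9, -0.6]
opening: 0.4
grasp_force: 0.0
```

```bash
python3 - <<'E'
from h import *
a=get_image("scene")[:,:,::-1];b=get_image("side")[:,:,::-1]
m=np.vstack([cv2.resize(a[130:240,260:460],(545,300),interpolation=cv2.INTER_CUBIC),cv2.resize(b[145:255,240:440],(545,300),interpolation=cv2.INTER_CUBIC)])
cv2.imwrite("pics/s4.png",m)
E
```

```text
(no output)
```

View pics/s4.png

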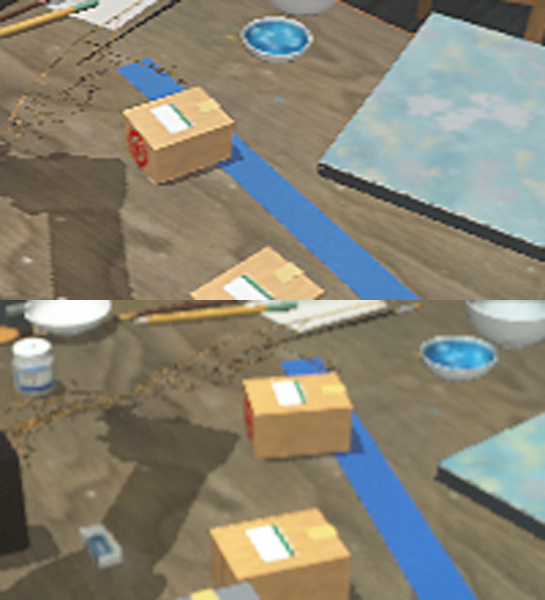

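```bash
python3 - <<'E'
from g import *
k=2.725
S=lambda u,v,*l:("scene",np.array([260+u/k,130+v/k]),l);D=lambda u,v,*l:("side",np.array([240+u/k,145+v/k]),l)
a=[S(152,145,0,-40,56),S(232,124,105,-40,56),S(204,88,105,40,56),S(125,120,0,40,56),S(159,183,0,-40,0),S(233,158,105,-40,0)]
b=[D(244,80,0,40,56),D(338,75,105,40,56),D(352,106,105,-40,56),D(257,108,0,-40,56),D(258,158,0,-40,0),D(352,153,105,-40,0)]
for o in(a+b,a,b):rep(o,[690,140,-.3])
E
```

```text
[ 6.87876955e+02  1.34294489e+02 -3.41043347e-01] 3.240768627863872
far [800.20842873 136.87133137] to centre line -2.0173136746129714
far [773.45078624  61.47883461] to centre line 5.692615325467938
[ 6.88528590e+02  1.34945841e+02 -3.37807865e-01] 3.408278739649745
far [800.85113749 137.88611621] to centre line -2.395163244666303
far [774.33756575  62.40744032] to centre line 5.057161777660899
[ 6.87132131e+02  1.33026121e+02 -3.44528889e-01] 1.8588543496098566
far [799.4719038  135.21141251] to centre line -1.7045848563698722
far [772.45164067  59.91263841] to centre line 6.282767050341796
```

Both far corners lie within about 6 mm of the strip's centre line, well inside its ±25 mm. The plain carton lies short of the strip, and the arm is clear.

```bash
python3 -c "
from cell import order
print(order.finish_job())"
```

```text
the job is handed in; nothing more can be done
None
```

I tipped both cartons onto their backs and pushed the stamped one until both its far corners lay on the blue strip, measured within about 6 mm of its centre line; the plain one lies short of the strip, and the job is handed in.

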